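Close a handle mould and clamp it for pouring

TASK

Close the mug-handle mould ready for pouring: take the loose plaster half that stands against the plaster block and set it on the half in the leaning pouring rack, the right way up, on the ledge and flush on its two locating studs. Then squeeze open the orange sprung clamp parked on the wall of the tool tray and let it close over the top edge of both halves, squarely and midway between the two pouring gates, so that it holds the mould shut on its own. Do not let the plaster half fall over, and leave the other things on the table where they stand.

Things in the scene. Friction and masses are not known exactly. Their poses are not given: they have to be found in the camera images.
- pour_rack: Plywood pouring rack, fixed: base board 170 x 120 x 14 mm (x -50 to 120, y +-60), leaning back board and a ledge 100 mm wide. Origin on the table; z up; x points away from the mould's open side. It carries mould_back.
- mould_back: Cream plaster back half, fixed in the rack, leaning back 30 deg. Origin: middle of the bottom edge of its parting face, 40 mm over the table. z up the face, y along its width, x square to it into the plaster. y +-30, z 0 to 120, x 0 to 20 mm (0 to 10 at z over 94). Two domed studs on the face, 12 mm across, 4 high, at y 0, z 16 and 72. The ledge at z 0 reaches 22 mm out in front (to x -22).
- mould_edge (a point): Middle of the top edge of mould_back, on the parting face (its y 0, z 120 mm). The top 26 mm of each half is a clamping land 10 mm thick, 20 mm for both; solid within 16 mm to either side of here, then a pouring gate (15.5 to 25.5 mm off the middle).
- mould_cover: Loose cream plaster half, 0.2 kg, mirror image of mould_back, with two 14.5 mm sockets for the studs. Origin and axes as for mould_back: x out of its face to the other half, its plaster at x -20 to 0 (-10 to 0 at z over 94), y +-30, z 0 to 120 mm. Seated, the two frames coincide. It starts on its bottom edge, leaning back 20 deg on the block. Grip it across its 60 mm width near the top.
- plaster_block: White plaster block, fixed, 100 (x) x 120 (y) x 100 mm, origin under its centre; the cover stands against its -x side.
- tool_tray: Open wooden tray, fixed, 150 (x) x 200 (y) x 62 mm high with 10 mm walls, origin under its centre, low tools inside. The clamp is parked on the top of the -x wall.
- clip: Orange and steel sprung clamp, 0.08 kg. Origin on the hinge pin; z to the handles, -z to the jaws, y the way it closes, x along the pin. Flat handles at z 15 to 52 mm, 21 wide, 61 over the outsides parked, 38 and parallel fully squeezed (16 N). Jaw pads at z -30 to -49, 18 wide. Parked, the pin is 26 mm above the tray wall; on the mould, 20 to 28 mm above its edge.
- clip_arm_a (a joint): Angle of one clamp arm (the other moves alike), rad: -0.06 jaws almost shut, 0 parked with the jaw tips 10 mm apart, 0.104 pads parallel and 20 mm apart (as on the closed mould), 0.244 fully squeezed, 28 mm or more between the pads.
- slip_bottle: White squeeze bottle with red nozzle, 66 mm across, 200 high, loose; origin under its centre. Bystander.
- pinch_pot: Small pink clay pot, 67 mm across, 43 high, loose; origin under its centre. Bystander.
- mug_cream: Cream cup with handle, 64 x 93 x 51 mm, loose; origin under its centre. Bystander.
Not all that is in view belongs to the job. What is shaped like the clip but turquoise is not meant.

How it is judged:
On the way, in this order (a step that is already met when the one before it is completed fails the run):
1. the cover half is seated flush on the back half (x of mould_cover in the frame of mould_back between -0.0025 and 0.0025 m and distance between mould_cover and mould_back below 0.005 m and angle between the x axis of mould_cover and the x axis of mould_back, either way round below 0.04 rad and angle between the z axis of mould_cover and the z axis of mould_back, either way round below 0.05 rad), for 0.2 s.
2. the clamp grips both halves over the top edge (contact force between clip and mould_cover above 3 N and contact force between clip and mould_back above 3 N and x of clip in the frame of mould_back between -0.012 and 0.012 m and y of clip in the frame of mould_back between -0.01 and 0.01 m and z of clip in the frame of mould_back between 0.125 and 0.158 m and angle between the z axis of clip and the z axis of mould_back, either way round below 0.3 rad and angle between the y axis of clip and the x axis of mould_back, either way round below 0.35 rad and value of joint clip_arm_a between 0.06 and 0.16 rad), for 0.2 s.
At the end, for the whole second after the job is handed in: Cover half seated: faces within 2.5 mm, shifted under 5 mm, turned under 0.04 rad. Clamp grips both halves over the top edge, over 3 N on each, pin 5 to 38 mm above the edge, within 10 mm of its middle and 12 mm across, square within 0.3 rad. Both at rest (all of step 1 and all of step 2 and linear speed of each of mould_cover, clip below 0.02 m/s); the robot touches nothing.
It fails at once if the plaster half falls over (angle between mould_cover's own z axis and vertical above 1.2 rad and contact force between the fingers and mould_cover below 0.1 N).
It fails at once if the slip bottle is pushed about (distance of slip_bottle from where it was at the start of the episode above 0.03 m).
It fails at once if the pinch pot is pushed about (distance of pinch_pot from where it was at the start of the episode above 0.03 m).
It fails at once if the mug cream is pushed about (distance of mug_cream from where it was at the start of the episode above 0.03 m).
It also fails if it takes over 56 s, if anything falls off the work surface, if the arm or the gripper's body presses on something with over 40 N, if the wrist force passes 120 N, or if a joint passes its speed limit or range.

ROBOT

A 6-joint arm with a two-finger parallel gripper is mounted at the origin on a cart in front of the work surface, level with it; the furniture and walls round the work are solid. World frame = base frame: x ahead of the robot, y to its left, z up, the work surface at z = 0. Lengths are in m, angles in rad, forces in N, time in s.
With the tool pointing down it reaches from about 0.325 to 0.775 m from the base axis. Payload 5.5 kg.
Tool frame: the origin (TCP) lies on the centre line of the jaws, within the pads' length; the fingertips stand ahead of it and the grasp point (between the pads) lies 8 mm behind it (env.tip_reach is the z of the fingertips in the tool frame, in m); z points along the fingers, y is the line along which they close (so a half turn about z gives the same grasp; the last joint's range is limited). The gripper opens to 88 mm and grips with 3 to 60 N. Pads are 20 mm wide; open, the fingers measure 115 mm over their backs; the gripper's body (75 mm by 178 mm) begins 61 mm behind the grasp point.
Start: joints at [1.092, 0.091, 1.231, -0, 1.82, -0.057], TCP at [0.246, 0.547, 0.234] pointing down, gripper open.
Joint ranges: [-2.87, 2.87], [-0.86, 2.18], [0.17, 2.46], [-1.51, 4.65], [0.06, 2.69], [-2.65, 2.65]. Speed limits (rad/s): [2.57, 2.57, 3.01, 3.14, 3.14, 3.14].

INTERFACE

Orientations are given as a unit quaternion [w, x, y, z].
In Python, from plant import read_state, read_camera, env gives the robot as it stands.
- The arm moves only by the tool drive_tool, never from a script. Its argument "steps" is a list of rows, each an object with "dp": the shift along the tool's x, y, z in mm, a list of three; "delta_rot": the turn, a rotation vector about the tool's x, y, z in rad, a list of three; "fingers": the opening, from -1 (shut) to 1 (fully open). A call has exactly 5 rows; each row is the pose to reach, as a shift and turn from the pose commanded when the call began, along the tool's axes at that moment; what a row does not reach only later rows make up. A row lasts 1/10 s, in which the tool goes at most 50 mm and 8.59 degrees, less where a joint would pass 70% of its speed; a pose out of reach is approached as far as the arm can. A call with a gripper value outside its range is refused whole. The fingers move at their own pace and stop on an object; "force" is the grip in N (left out, the last holds). Time passes only in rows, so rows that repeat a pose let the fingers close, or fill a call up. It gives the time, the measured TCP pose, the force, the opening and the grip force at its end, in the units of the state.
- read_state(): the state, without advancing time (a new reading comes with each control period).
- read_camera(name): name is "side" or "top"; returns a dict with "frame" (384x512x3 uint8, blue, green, red), "vfov" (degrees; the focal length in pixels is half the picture's height over the tangent of half this angle, whatever the lens; pixels are square), "cx", "cy" (the principal point, pixels), "k1" (the pictures are not rectified: a ray, as slopes to the right and down, at radius r is drawn at 1 + k1 r^2 times it, then the intrinsics apply), "R" (3x3) and "t" (3): a world point X has camera coordinates R X + t. Camera axes: x right, y down, z forward; pixel columns grow to the right and rows downward; lengths in m; the calibration is good to about 2 mm. A picture is of the moment at which its call begins. There is no depth.
- env.finish_job(): hands the job in; it is judged then, once.
The state is a dict: "clock": time; "joint_pos": joint angles; "dq": joint speeds; "joint_efforts": joint torques, N m; "ee_pos": TCP position; "tool_rot": TCP orientation; "force": force on the tool from outside, world axes, zero at the start; "wrist_torque": the same for the moment, N m; "opening": finger opening in m; "gripper_force": force on a finger pad.
Only numpy, scipy, OpenCV 4.12 (cv2) and the standard library are available. Lean on these libraries where they do the work, as an engineer would, in place of code of your own. Each camera call takes 0.05 s, during which the arm holds its last target. There are 200 camera calls.

## Working session

There is one attempt and no reset: what is moved stays moved. The work goes in short steps, Python scripts to look and compute and a tool call to move; the robot and the scene stay as the last step left them, time stands still between calls to the robot, and variables do not carry over. Pictures are saved under pics/ and viewed, at most 10 in all, crops included, and the job is handed in when it is done.

Besides the shell and the picture viewer there is one more tool, called after "Call:" as name(argument=value, ...), one argument or row to a line, values as JSON. drive_tool: Moves the arm, as the interface text tells. Its arguments: {"type":"object","properties":{"steps":{"type":"array"},"force":{"type":"number"}},"required":["steps"]}

```bash
mkdir -p pics; ls; python3 - <<'E'
from plant import read_state, read_camera, env
import cv2,numpy as np
s=read_state();print({k:np.round(v,3) for k,v in s.items()}, env.tip_reach)
for n in("side","top"):
    c=read_camera(n);cv2.imwrite(f"pics/{n}0.png",c["frame"])
    print(n,c["vfov"],c["cx"],c["cy"],c["k1"],np.round(c["R"],3).tolist(),np.round(c["t"],3), -c["R"].T@c["t"])
E
```

```text
pics
{'clock': np.float64(0.0), 'joint_pos': array([ 1.092,  0.092,  1.232, -0.   ,  1.82 , -0.057]), 'dq': array([-0.002,  0.   ,  0.   , -0.001, -0.   ,  0.002]), 'joint_efforts': array([ 2.0000e-03, -4.4644e+01, -4.0645e+01,  7.0000e-02,  2.9000e-02,
       -0.0000e+00]), 'ee_pos': array([0.246, 0.547, 0.233]), 'tool_rot': array([-0.   ,  0.209,  0.978, -0.001]), 'force': array([0.345, 0.624, 1.076]), 'wrist_torque': array([ 0.002, -0.01 ,  0.014]), 'gripper_force': np.float64(0.0), 'opening': np.float64(0.088)} 0.011
side 53.23272020280379 257.5664698284084 204.40331368041842 -0.06778679772600635 [[0.911, -0.411, -0.012], [-0.177, -0.367, -0.913], [0.371, 0.834, -0.407]] [-0.528  0.196  0.935] [ 0.16834833 -0.92524288  0.55336071]
top 51.5139452229911 250.88531477234443 188.44414326612485 -0.08778484035225449 [[0.027, -1.0, -0.014], [-0.998, -0.026, -0.061], [0.061, 0.016, -0.998]] [-0.009  0.582  1.105] [ 0.51360785 -0.01153553  1.13795599]
```

View pics/side0.png

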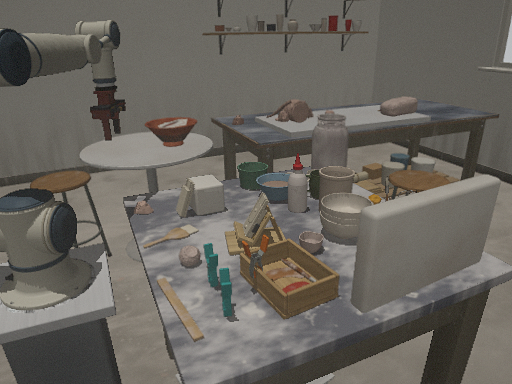

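View pics/top0.png

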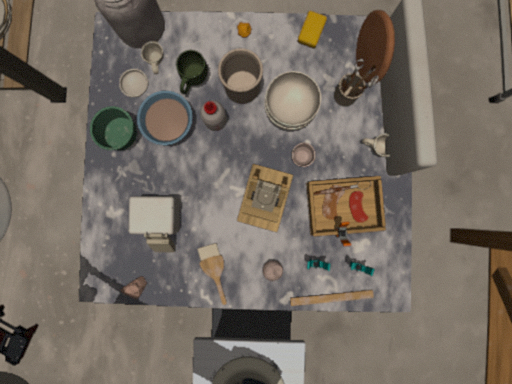

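Candidates for the clip: the orange/steel clamp on the tray wall at side (258,248) / top (342,230). The turquoise ones at top (318,263) and (361,267) are decoys. Cover half: side (187,197) / top (158,240), against the white block at top (152,215). Rack: top (265,198). Next, close crops.

```bash
cat > h.py <<'E'
import numpy as np,cv2
from plant import read_state, read_camera, env
from scipy.spatial.transform import Rotation as Ro
def K(c):
    f=c["frame"].shape[0]/2/np.tan(np.radians(c["vfov"]/2)); return np.array([[f,0,c["cx"]],[0,f,c["cy"]],[0,0,1]])
def D(c): return np.array([c["k1"],0,0,0,0.])
def proj(c,X):
    return cv2.projectPoints(np.atleast_2d(np.array(X,float)),cv2.Rodrigues(np.array(c["R"]))[0],np.array(c["t"],float),K(c),D(c))[0][:,0]
def ray(c,uv):
    n=cv2.undistortPoints(np.array([[uv]],float),K(c),D(c))[0,0]; R=np.array(c["R"]); d=R.T@np.array([n[0],n[1],1]); return -R.T@c["t"],d/np.linalg.norm(d)
def atz(c,uv,z):
    o,d=ray(c,uv); return o+d*(z-o[2])/d[2]
def tri(c1,u1,c2,u2):
    o1,d1=ray(c1,u1);o2,d2=ray(c2,u2); a=np.linalg.lstsq(np.c_[d1,-d2],o2-o1,rcond=None)[0]
    p,q=o1+d1*a[0],o2+d2*a[1]; return (p+q)/2,np.linalg.norm(p-q)
def crop(c,x,y,w,h,W,H): # nominal crop scaled to W,H
    return cv2.resize(c["frame"][y:y+h,x:x+w],(W,H),interpolation=cv2.INTER_CUBIC)
def tool():
    s=read_state(); q=s["tool_rot"]; return s["ee_pos"],Ro.from_quat([q[1],q[2],q[3],q[0]])
E
python3 - <<'E'
from h import *
s=read_camera("side");t=read_camera("top")
a=np.hstack([crop(s,172,165,60,60,300,300),crop(s,215,187,100,60,500,300)])
b=np.hstack([crop(t,120,190,60,60,300,300),crop(t,230,155,62.5.__int__(),75,250,300),crop(t,305,195,60,72,250,300)])
cv2.imwrite("pics/c1.png",np.vstack([a,b]))
E
```

```text
(no output)
```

View pics/c1.png

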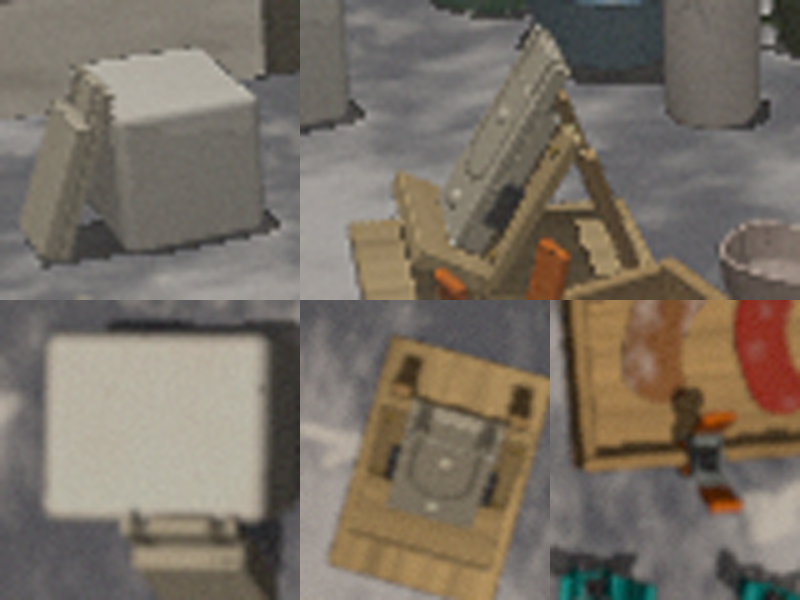

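The crops show the orange clamp straddling the tray's near wall (top ≈ (344,231)), with its handles apart in the world x direction. The cover leans on the block with its thin land at the top, parting face to the block. The back half shows two studs: top (266,196) and (263,207), side (254,214) and (246,226).

```bash
python3 - <<'E'
from h import *
s=read_camera("side");t=read_camera("top")
for n,c in(("s",s),("t",t)): np.save(n+"0.npy",c,allow_pickle=True)
def blob(c,uv,r=2):
    g=c["frame"].sum(2).astype(float); u,v=map(round,uv); p=g[v-r:v+r+1,u-r:u+r+1]; p=np.clip(p-np.median(p),0,None)
    yy,xx=np.mgrid[v-r:v+r+1,u-r:u+r+1]; return ((p*xx).sum()/p.sum(),(p*yy).sum()/p.sum())
for a,b in(((266,195.75),(254.4,214.4)),((262.75,206.75),(246,226))):
    A,B=blob(t,a),blob(s,b); print(np.round([A,B],2),tri(t,A,s,B))
hsv=cv2.cvtColor(t["frame"],cv2.COLOR_BGR2HSV)
def rect(mask,box,z,name):
    m=np.zeros_like(mask);x0,y0,x1,y1=box;m[y0:y1,x0:x1]=mask[y0:y1,x0:x1]
    cs,_=cv2.findContours(m,cv2.RETR_EXTERNAL,cv2.CHAIN_APPROX_NONE);k=max(cs,key=cv2.contourArea)
    P=np.array([atz(t,p,z)[:2] for p in k[:,0].astype(float)])
    r=cv2.minAreaRect((P*1000).astype(np.float32));print(name,r, len(k))
wood=((hsv[...,0]>8)&(hsv[...,0]<28)&(hsv[...,1]>70)).astype(np.uint8)
rect(wood,(228,150,300,240),.014,"rack")
rect(wood,(300,165,395,250),.062,"tray")
w=((hsv[...,2]>150)&(hsv[...,1]<45)).astype(np.uint8)
rect(w,(120,185,185,260),.1,"block")
org=((hsv[...,0]<14)&(hsv[...,1]>170)).astype(np.uint8)
for x0,y0,x1,y1 in((330,210,360,250),):
    n,l,st,ce=cv2.connectedComponentsWithStats(org[y0:y1,x0:x1]);print(st[1:],ce[1:]+[x0,y0])
a=np.hstack([crop(s,180,170,35,52,400,600),crop(t,135,225,50,75,400,600)])
cv2.imwrite("pics/c2.png",a)
E
```

```text
[[265.49 195.39]
 [254.52 214.77]] (array([ 0.55834607, -0.03292313,  0.08780045]), np.float64(0.004675589820878383))
[[262.24 206.13]
 [245.87 225.36]] (array([ 0.53199918, -0.02617718,  0.05690538]), np.float64(0.0010517438952102783))
rack ((558.2509765625, -33.09526824951172), (119.63481903076172, 168.8986358642578), 75.75563049316406) 190
tray ((537.2732543945312, -252.76597595214844), (154.9342803955078, 206.12901306152344), 6.101885795593262) 264
block ((499.5711975097656, 267.6809387207031), (93.91026306152344, 113.50035858154297), 0.11471021175384521) 151
[[21  0  9 12 83]
 [ 5  6  1  2  2]
 [ 9 12 10  5 30]
 [ 6 19  1  1  1]
 [ 7 25  1  2  2]
 [12 30  9  6 29]] [[355.78313253 214.60240964]
 [335.         216.5       ]
 [343.6        223.83333333]
 [336.         229.        ]
 [337.         235.5       ]
 [345.24137931 242.34482759]]
```

View pics/c2.png

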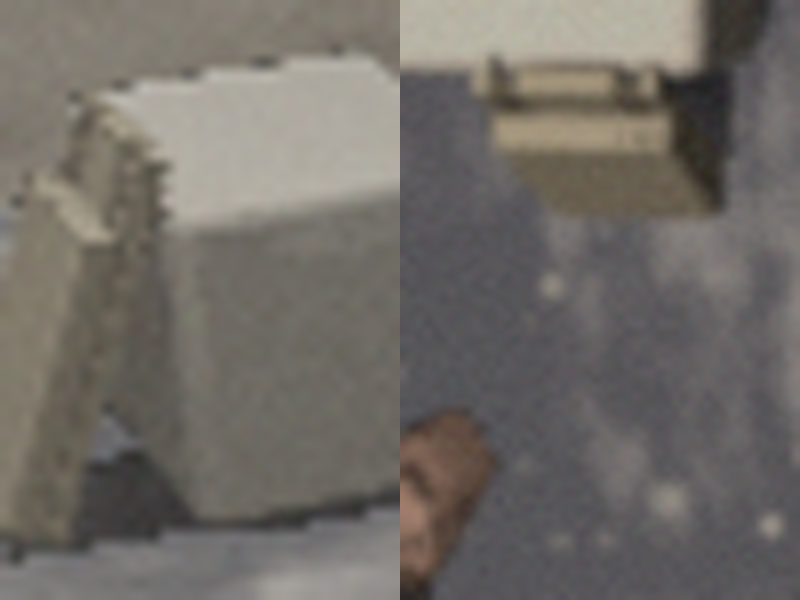

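```bash
python3 - <<'E'
from h import *
s=np.load("s0.npy",allow_pickle=True).item();t=np.load("t0.npy",allow_pickle=True).item()
print("cover bottom outer",atz(t,(155,251.6),.0068),atz(t,(175,251.6),.0068))
print("cover land top",atz(t,(144.4,233.7),.114),atz(t,(167.75,233.7),.114))
print("clip handles",atz(t,(343.6,223.83),.13),atz(t,(345.24,242.34),.13))
def frame(o,yaw,tilt): return np.array(o),Ro.from_euler("ZY",[yaw,tilt],degrees=True).as_matrix()
o,R=frame([.5245,-.0245,.04],-14.24,30)
f=lambda P,o,R:o+np.array(P)/1000@R.T
B=[[-4,0,16],[-4,0,72],[0,-30,0],[0,30,0],[0,30,120],[0,-30,120]]
o2,R2=frame([.413,.255,0],0,20)
C=[[0,-30,120],[0,30,120],[-10,30,120],[-10,-30,120],[-20,-30,94],[-20,30,94],[-20,30,0],[-20,-30,0]]
W=[]
for c,x,y,w,h in((s,225,187,60,60),(t,235,165,60,60),(s,165,165,60,60),(t,120,200,60,60)):
    k=400/w*.75; im=crop(c,x,y,w,h,300,300)
    for P,oo,RR,col in((B,o,R,(0,255,0)),(C,o2,R2,(255,0,0))):
        for u,v in proj(c,f(P,oo,RR)): cv2.circle(im,(int((u-x+.5)*5),int((v-y+.5)*5)),2,col,-1)
    W.append(im)
x,y,w,h=240,225,40,40;e1=crop(s,x,y,w,h,200,300//1)
cv2.imwrite("pics/c3.png",np.vstack([np.hstack([W[0],W[1]]),np.hstack([W[2],W[3]])]))
print(np.round(proj(t,f(B,o,R)),1).tolist(),np.round(proj(s,f(B,o,R)),1).tolist())
E
```

```text
cover bottom outer [0.39527724 0.27497906 0.0068    ] [0.39727248 0.21740048 0.0068    ]
cover land top [0.45163795 0.27732834 0.114     ] [0.45364031 0.21616213 0.114     ]
clip handles [ 0.49178921 -0.23234836  0.13      ] [ 0.44523683 -0.23733324  0.13      ]
[[261.9, 207.5], [265.1, 196.8], [271.9, 212.1], [250.9, 206.2], [256.9, 182.4], [279.9, 188.9]] [[245.0, 225.8], [254.5, 209.5], [245.1, 235.9], [242.1, 226.2], [262.0, 191.7], [266.1, 199.9]]
```

View pics/c3.png

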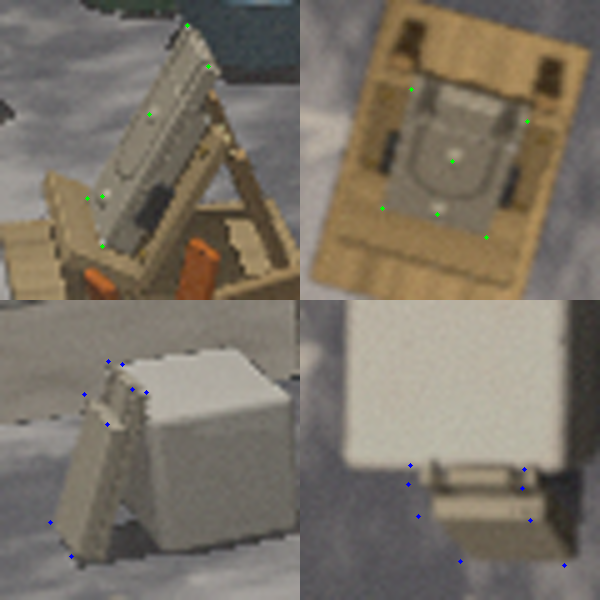

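Markers show the cover at about (0.413, 0.247, 0), 7 mm towards -y of my first guess. The back half is at about (0.526, -0.0255, 0.04), yaw -14.2°. Planning the cover grasp.

```bash
cat >> h.py <<'E'
def fr(o,yaw,tilt): return np.array(o,float),Ro.from_euler("ZY",[yaw,tilt],degrees=True).as_matrix()
COVER=fr([.413,.247,0],0,20); BACK=fr([.526,-.0255,.04],-14.24,30)
FLIP=np.diag([-1.,1,-1])  # tool y = object y, tool z = -object z
def plan(F,P,start=None):
    "tool to object-frame point P(mm), tool z along -z of F; returns dp, rot from start (pos,Ro)"
    p0,R0=start or tool(); p1=F[0]+F[1]@np.array(P)/1000; R1=Ro.from_matrix(F[1]@FLIP)
    print("dp",np.round(R0.inv().apply(p1-p0)*1000,1).tolist(),"rot",np.round((R0.inv()*R1).as_rotvec(),4).tolist(),"world",np.round(p1,4)); return p1,R1
E
python3 - <<'E'
from h import *
plan(COVER,[-11,0,169])
E
```

```text
dp [-319.0, -186.0, 70.8] rot [0.073, 0.3437, -0.4176] world [0.4605 0.247  0.1626]
```

Call:
drive_tool(
  steps=[
    {"dp": [-40, -23, 0], "delta_rot": [0.01, 0.05, -0.06], "fingers": 1},
    {"dp": [-80, -46, 0], "delta_rot": [0.02, 0.1, -0.12], "fingers": 1},
    {"dp": [-120, -70, 10], "delta_rot": [0.03, 0.15, -0.18], "fingers": 1},
    {"dp": [-160, -93, 20], "delta_rot": [0.04, 0.2, -0.24], "fingers": 1},
    {"dp": [-200, -116, 30], "delta_rot": [0.05, 0.25, -0.3], "fingers": 1},
  ],
)

```text
clock: 0.8
ee_pos: [0.3814, 0.3581, 0.2038]
tool_rot: [-0.127, 0.058, 0.99, 0.002]
force: [1.2, 0.1, -0.3]
opening: 0.0877
gripper_force: 0.0
```

```bash
python3 - <<'E'
from h import *
plan(COVER,[-11,0,169])
E
```

```text
dp [-99.1, -100.8, 17.8] rot [0.025, 0.0934, -0.1139] world [0.4605 0.247  0.1626]
```

Call:
drive_tool(
  steps=[
    {"dp": [-33, -34, 6], "delta_rot": [0.008, 0.03, -0.04], "fingers": 1},
    {"dp": [-66, -68, 12], "delta_rot": [0.016, 0.06, -0.08], "fingers": 1},
    {"dp": [-99, -101, 18], "delta_rot": [0.025, 0.093, -0.114], "fingers": 1},
    {"dp": [-99, -101, 18], "delta_rot": [0.025, 0.093, -0.114], "fingers": 1},
    {"dp": [-99, -101, 18], "delta_rot": [0.025, 0.093, -0.114], "fingers": 1},
  ],
)

```text
clock: 1.3
ee_pos: [0.4596, 0.2475, 0.1617]
tool_rot: [-0.174, 0.003, 0.985, -0.001]
force: [0.1, 0.4, 0.6]
opening: 0.0876
gripper_force: 0.0
```

```bash
python3 - <<'E'
from h import *
plan(COVER,[-11,0,89])
s=read_camera("side");t=read_camera("top")
cv2.imwrite("pics/c4.png",np.hstack([crop(s,165,130,80,120,400,600),crop(t,120,180,60,90,400,600)]))
E
```

```text
dp [-0.6, -0.4, 78.9] rot [-0.0003, -0.0002, -0.0056] world [0.4331 0.247  0.0874]
```

View pics/c4.png

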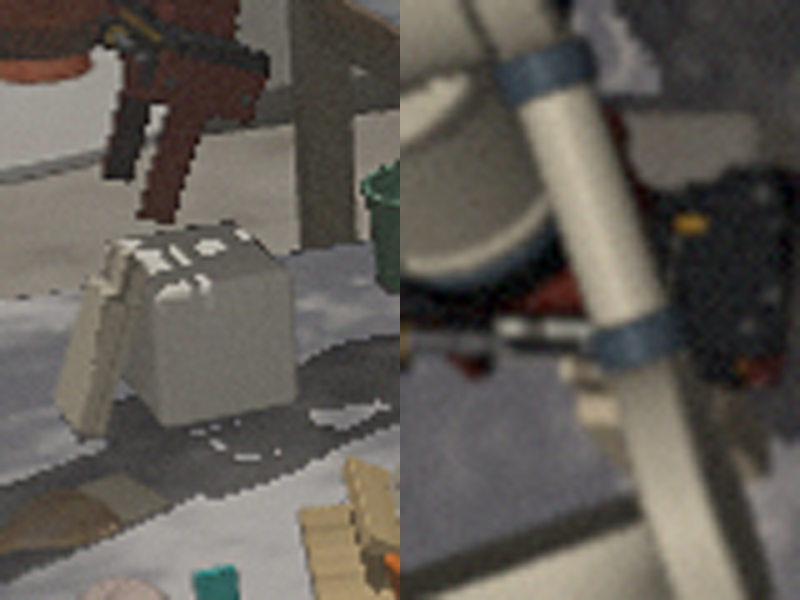

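The gripper is above the cover, tilted with it. The fingers straddle it in the side view at (191,165) and (196,173). Descend and grip.

Call:
drive_tool(
  steps=[
    {"dp": [0, 0, 25], "delta_rot": [0, 0, 0], "fingers": 1},
    {"dp": [0, 0, 50], "delta_rot": [0, 0, 0], "fingers": 1},
    {"dp": [0, 0, 70], "delta_rot": [0, 0, 0], "fingers": 1},
    {"dp": [0, 0, 79], "delta_rot": [0, 0, 0], "fingers": 1},
    {"dp": [0, 0, 79], "delta_rot": [0, 0, 0], "fingers": 1},
  ],
)

```text
clock: 1.9
ee_pos: [0.4311, 0.2489, 0.0881]
tool_rot: [-0.173, 0.0, 0.985, -0.001]
force: [-0.0, 0.3, 0.1]
opening: 0.0874
gripper_force: 0.0
```

Call:
drive_tool(
  steps=[
    {"dp": [0, 0, 0], "delta_rot": [0, 0, 0], "fingers": 0.5},
    {"dp": [0, 0, 0], "delta_rot": [0, 0, 0], "fingers": 0.4},
    {"dp": [0, 0, 0], "delta_rot": [0, 0, 0], "fingers": 0.2},
    {"dp": [0, 0, 0], "delta_rot": [0, 0, 0], "fingers": 0.1},
    {"dp": [0, 0, 0], "delta_rot": [0, 0, 0], "fingers": 0.1},
  ],
  force=35,
)

```text
clock: 2.4
ee_pos: [0.4328, 0.2481, 0.0889]
tool_rot: [-0.172, 0.001, 0.985, -0.0]
force: [1.1, -0.1, 2.2]
opening: 0.0601
gripper_force: 34.9
```

Call:
drive_tool(
  steps=[
    {"dp": [10, 0, -5], "delta_rot": [0, 0, 0], "fingers": 0.1},
    {"dp": [18, 0, -25], "delta_rot": [0, 0, 0], "fingers": 0.1},
    {"dp": [25, 0, -55], "delta_rot": [0, 0, 0], "fingers": 0.1},
    {"dp": [25, 0, -90], "delta_rot": [0, 0, 0], "fingers": 0.1},
    {"dp": [25, 0, -110], "delta_rot": [0, 0, 0], "fingers": 0.1},
  ],
)

```text
clock: 2.9
ee_pos: [0.4466, 0.2483, 0.2032]
tool_rot: [-0.172, 0.001, 0.985, -0.0]
force: [-0.1, 0.8, -1.8]
opening: 0.0601
gripper_force: 34.9
```

```bash
python3 - <<'E'
from h import *
print(tool()[0],read_state()["opening"]);plan(BACK,[-71,0,139])
E
```

```text
[0.44662143 0.24830771 0.20321101] 0.06007021057919001
dp [-85.2, -275.6, -22.6] rot [-0.1045, 0.1778, 0.2233] world [ 0.5338 -0.0275  0.1959]
```

Call:
drive_tool(
  steps=[
    {"dp": [-5, -40, -5], "delta_rot": [-0.015, 0.025, 0.03], "fingers": 0.1},
    {"dp": [-15, -80, -10], "delta_rot": [-0.03, 0.05, 0.06], "fingers": 0.1},
    {"dp": [-30, -120, -15], "delta_rot": [-0.045, 0.075, 0.095], "fingers": 0.1},
    {"dp": [-45, -160, -20], "delta_rot": [-0.06, 0.1, 0.13], "fingers": 0.1},
    {"dp": [-60, -200, -25], "delta_rot": [-0.075, 0.13, 0.165], "fingers": 0.1},
  ],
)

```text
clock: 3.4
ee_pos: [0.5106, 0.0467, 0.2041]
tool_rot: [-0.236, 0.09, 0.967, 0.022]
force: [0.8, 0.0, -1.7]
opening: 0.0598
gripper_force: 34.9
```

Call:
drive_tool(
  steps=[
    {"dp": [-12, -35, 0], "delta_rot": [-0.015, 0.025, 0.03], "fingers": 0.1},
    {"dp": [-20, -68, 0], "delta_rot": [-0.029, 0.045, 0.055], "fingers": 0.1},
    {"dp": [-20, -68, 0], "delta_rot": [-0.029, 0.045, 0.055], "fingers": 0.1},
    {"dp": [-20, -68, 0], "delta_rot": [-0.029, 0.045, 0.055], "fingers": 0.1},
    {"dp": [-20, -68, 0], "delta_rot": [-0.029, 0.045, 0.055], "fingers": 0.1},
  ],
)

```text
clock: 3.9
ee_pos: [0.5157, -0.021, 0.1948]
tool_rot: [-0.256, 0.118, 0.959, 0.032]
force: [0.4, 0.1, -1.5]
opening: 0.0594
gripper_force: 34.9
```

```bash
python3 - <<'E'
from h import *
print(tool()[0],read_state()["opening"]);plan(BACK,[-71,0,139])
s=read_camera("side");p,R=tool()
R1=R.as_matrix()@FLIP; o=p-R1@np.array([-11,0,89])/1000
x,y=210,160;im=crop(s,x,y,80,80,600,600)
C=[[0,-30,120],[0,30,120],[-10,30,120],[-10,-30,120],[-20,-30,94],[-20,-30,0],[0,-30,0],[-20,30,0]]
B=[[0,-30,0],[0,30,0],[0,30,120],[0,-30,120],[-22,-50,0],[-22,50,0]]
for P,F,col in((C,(o,R1),(255,0,0)),(B,BACK,(0,255,0))):
    for u,v in proj(s,F[0]+np.array(P)/1000@F[1].T): cv2.circle(im,(int((u-x+.5)*7.5),int((v-y+.5)*7.5)),2,col,-1)
cv2.imwrite("pics/c5.png",im)
E
```

```text
[ 0.51568992 -0.02102403  0.19481416] 0.05943530870962288
dp [-16.0, -1.9, -10.5] rot [-0.0018, 0.0012, 0.0037] world [ 0.5338 -0.0275  0.1959]
```

View pics/c5.png

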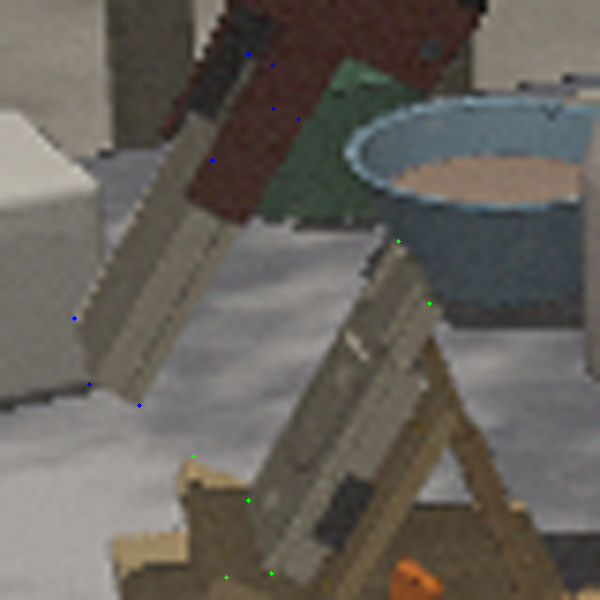

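Cover bottom corners in hand match the prediction within 1 px (crop (89,384), (139,405)). The back half markers match too. Moving in.

Call:
drive_tool(
  steps=[
    {"dp": [-16, -2, -10], "delta_rot": [-0.002, 0.001, 0.004], "fingers": 0.1},
    {"dp": [-30, -2, 10], "delta_rot": [-0.002, 0.001, 0.004], "fingers": 0.1},
    {"dp": [-45, -2, 25], "delta_rot": [-0.002, 0.001, 0.004], "fingers": 0.1},
    {"dp": [-56, -2, 33], "delta_rot": [-0.002, 0.001, 0.004], "fingers": 0.1},
    {"dp": [-56, -2, 33], "delta_rot": [-0.002, 0.001, 0.004], "fingers": 0.1},
  ],
)

```text
clock: 4.45
ee_pos: [0.546, -0.0308, 0.1359]
tool_rot: [-0.259, 0.12, 0.958, 0.032]
force: [-0.4, -0.2, -2.5]
opening: 0.0598
gripper_force: 34.9
```

```bash
cat >> h.py <<'E'
def rel(F):
    p,R=tool(); q=F[1].T@(p-F[0])*1000; s=read_state(); print("TCP in frame mm",np.round(q,1),"force in frame",np.round(F[1].T@s["force"],1),"open",round(s["opening"],4),"t",round(s["clock"],1))
E
python3 - <<'E'
from h import *
rel(BACK);plan(BACK,[-11,0,89])
E
```

```text
TCP in frame mm [-30.1  -0.2  93.4] force in frame [ 1.  -0.3 -2.4] open 0.0598 t 4.5
dp [-19.1, 0.2, 4.3] rot [-0.0007, -0.0037, -0.0005] world [ 0.5599 -0.0341  0.1226]
```

Call:
drive_tool(
  steps=[
    {"dp": [-6, 0, 0], "delta_rot": [0, 0, 0], "fingers": 0.1},
    {"dp": [-12, 0, 0], "delta_rot": [0, 0, 0], "fingers": 0.1},
    {"dp": [-12, 0, 2], "delta_rot": [0, 0, 0], "fingers": 0.1},
    {"dp": [-12, 0, 4], "delta_rot": [0, 0, 0], "fingers": 0.1},
    {"dp": [-12, 0, 4], "delta_rot": [0, 0, 0], "fingers": 0.1},
  ],
)

```text
clock: 4.95
ee_pos: [0.5545, -0.0339, 0.1283]
tool_rot: [-0.257, 0.121, 0.958, 0.032]
force: [-0.4, -0.3, -2.9]
opening: 0.0597
gripper_force: 34.9
```

```bash
python3 - <<'E'
from h import *
rel(BACK);plan(BACK,[-11,0,89])
E
```

```text
TCP in frame mm [-18.5  -1.1  91.3] force in frame [ 1.2 -0.4 -2.6] open 0.0597 t 5.0
dp [-7.5, 1.1, 2.3] rot [0.0004, -0.0002, -0.0017] world [ 0.5599 -0.0341  0.1226]
```

Call:
drive_tool(
  steps=[
    {"dp": [0, 0, 1], "delta_rot": [0, 0, 0], "fingers": 0.1},
    {"dp": [0, 0.5, 2], "delta_rot": [0, 0, 0], "fingers": 0.1},
    {"dp": [0, 0.5, 2.5], "delta_rot": [0, 0, 0], "fingers": 0.1},
    {"dp": [0, 0.5, 2.5], "delta_rot": [0, 0, 0], "fingers": 0.1},
    {"dp": [0, 0.5, 2.5], "delta_rot": [0, 0, 0], "fingers": 0.1},
  ],
)

```text
clock: 5.45
ee_pos: [0.5536, -0.0331, 0.1266]
tool_rot: [-0.257, 0.121, 0.958, 0.032]
force: [1.3, 0.1, 1.9]
opening: 0.06
gripper_force: 34.9
```

```bash
python3 - <<'E'
from h import *
rel(BACK)
E
```

```text
TCP in frame mm [-18.5  -0.6  89.4] force in frame [0.1 0.4 2.3] open 0.06 t 5.5
```

Ledge contact (about 5 N). Now push towards the face.

Call:
drive_tool(
  steps=[
    {"dp": [-2, 0, -0.5], "delta_rot": [0, 0, 0], "fingers": 0.1},
    {"dp": [-4, 0, -0.5], "delta_rot": [0, 0, 0], "fingers": 0.1},
    {"dp": [-5, 0, -0.5], "delta_rot": [0, 0, 0], "fingers": 0.1},
    {"dp": [-6, 0, -0.5], "delta_rot": [0, 0, 0], "fingers": 0.1},
    {"dp": [-6, 0, -0.5], "delta_rot": [0, 0, 0], "fingers": 0.1},
  ],
)

```text
clock: 5.95
ee_pos: [0.5569, -0.0338, 0.1248]
tool_rot: [-0.26, 0.12, 0.958, 0.032]
force: [-11.5, 1.3, 5.7]
opening: 0.06
gripper_force: 35.0
```

```bash
python3 - <<'E'
from h import *
rel(BACK)
E
```

```text
TCP in frame mm [-14.7  -0.4  89.5] force in frame [-12.8  -1.5  -0.8] open 0.06 t 6.0
```

Call:
drive_tool(
  steps=[
    {"dp": [0, 1.5, 0], "delta_rot": [0, 0, 0], "fingers": 0.1},
    {"dp": [0, 2.5, 0], "delta_rot": [0, 0, 0], "fingers": 0.1},
    {"dp": [0, 2.5, 0], "delta_rot": [0, 0, 0], "fingers": 0.1},
    {"dp": [0, 2.5, 0], "delta_rot": [0, 0, 0], "fingers": 0.1},
    {"dp": [0, 2.5, 0], "delta_rot": [0, 0, 0], "fingers": 0.1},
  ],
)

```text
clock: 6.45
ee_pos: [0.5571, -0.0333, 0.1249]
tool_rot: [-0.26, 0.122, 0.957, 0.031]
force: [-11.7, -3.9, 5.7]
opening: 0.0599
gripper_force: 35.0
```

```bash
python3 - <<'E'
from h import *
rel(BACK)
E
```

```text
TCP in frame mm [-14.7   0.1  89.5] force in frame [-11.8  -6.6  -0.2] open 0.0599 t 6.5
```

Call:
drive_tool(
  steps=[
    {"dp": [0, -1.5, 0], "delta_rot": [0, 0, 0], "fingers": 0.1},
    {"dp": [0, -3, 0], "delta_rot": [0, 0, 0], "fingers": 0.1},
    {"dp": [0, -5, 0], "delta_rot": [0, 0, 0], "fingers": 0.1},
    {"dp": [0, -5, 0], "delta_rot": [0, 0, 0], "fingers": 0.1},
    {"dp": [0, -5, 0], "delta_rot": [0, 0, 0], "fingers": 0.1},
  ],
)

```text
clock: 6.95
ee_pos: [0.5567, -0.0346, 0.1249]
tool_rot: [-0.259, 0.119, 0.958, 0.034]
force: [-7.7, 8.2, 6.7]
opening: 0.0601
gripper_force: 35.0
```

```bash
python3 - <<'E'
from h import *
rel(BACK)
E
```

```text
TCP in frame mm [-14.7  -1.3  89.5] force in frame [-11.5   6.1   1. ] open 0.0601 t 7.0
```

Call:
drive_tool(
  steps=[
    {"dp": [0, 2, 0], "delta_rot": [0, 0, 0], "fingers": 0.1},
    {"dp": [1, 2.5, 0], "delta_rot": [0, 0, 0], "fingers": 0.1},
    {"dp": [1, 2.5, 0], "delta_rot": [0, 0, 0], "fingers": 0.5},
    {"dp": [1, 2.5, 0], "delta_rot": [0, 0, 0], "fingers": 0.8},
    {"dp": [1, 2.5, 0], "delta_rot": [0, 0, 0], "fingers": 0.8},
  ],
)

```text
clock: 7.45
ee_pos: [0.5581, -0.0341, 0.1239]
tool_rot: [-0.257, 0.12, 0.958, 0.032]
force: [0.8, 0.3, 0.6]
opening: 0.0773
gripper_force: 0.0
```

```bash
python3 - <<'E'
from h import *
rel(BACK)
s=read_camera("side");x,y=225,175;im=crop(s,x,y,70,70,600,600)
C=[[0,-30,0],[-20,-30,0],[-20,-30,94],[-10,-30,94],[-10,-30,120],[20,-30,0],[0,-30,120],[0,30,120],[-20,30,94]]
for off,col in((0,(0,255,0)),(-4,(0,0,255))):
  for u,v in proj(s,BACK[0]+(np.array(C)+[off,0,0])/1000@BACK[1].T): cv2.circle(im,(int((u-x+.5)*600/70),int((v-y+.5)*600/70)),2,col,-1)
cv2.imwrite("pics/c6.png",im)
E
```

```text
TCP in frame mm [-13.2  -0.5  89.2] force in frame [0.3 0.5 0.9] open 0.0773 t 7.5
```

View pics/c6.png

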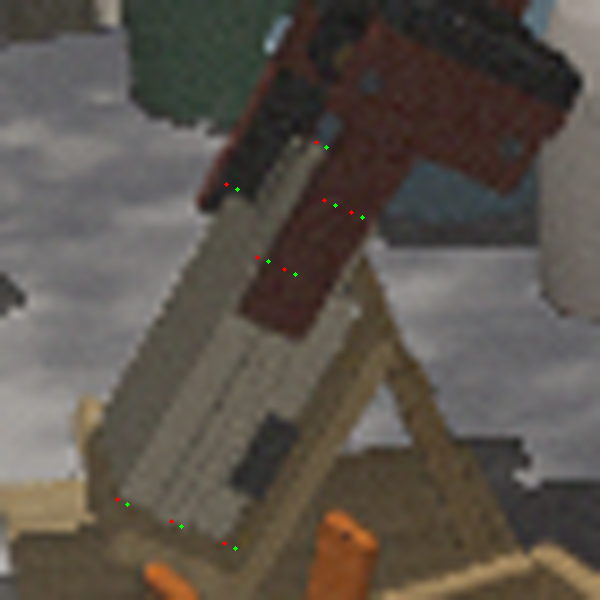

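The mould width at the bottom, crop (120,495) to (225,540), matches 40 mm, so no gap shows. Retreat up the face and recheck unobstructed.

Call:
drive_tool(
  steps=[
    {"dp": [1, 0, -10], "delta_rot": [0, 0, 0], "fingers": 1},
    {"dp": [1, 0, -40], "delta_rot": [0, 0, 0], "fingers": 1},
    {"dp": [1, 0, -80], "delta_rot": [0, 0, 0], "fingers": 1},
    {"dp": [1, 0, -120], "delta_rot": [0, 0, 0], "fingers": 1},
    {"dp": [-20, -40, -150], "delta_rot": [0, 0, 0], "fingers": 1},
  ],
)

```text
clock: 8.0
ee_pos: [0.6367, -0.0886, 0.2488]
tool_rot: [-0.253, 0.117, 0.96, 0.032]
force: [0.7, -0.9, 1.7]
opening: 0.0881
gripper_force: 0.0
```

```bash
python3 - <<'E'
from h import *
rel(BACK)
s=read_camera("side");t=read_camera("top");x,y=230,175;im=crop(s,x,y,60,60,600,600)
np.save("s1.npy",s,allow_pickle=True)
C=[[-20,-30,0],[-20,-30,94],[-10,-30,94],[-10,-30,120],[10,-30,120],[0,-30,120],[20,-30,94],[20,-30,0],[0,30,120],[-20,30,94]]
for u,v in proj(s,BACK[0]+(np.array(C))/1000@BACK[1].T): cv2.circle(im,(int((u-x+.5)*10),int((v-y+.5)*10)),2,(0,255,0),-1)
x,y=325,205
im2=np.vstack([crop(s,245,225,20,30,200,300),crop(t,330,210,30,45,200,300)])
cv2.imwrite("pics/c7.png",np.hstack([im,im2]))
E
```

```text
TCP in frame mm [  2.  -34.  242.3] force in frame [-0.1 -0.7  1.9] open 0.0881 t 8.0
```

View pics/c7.png

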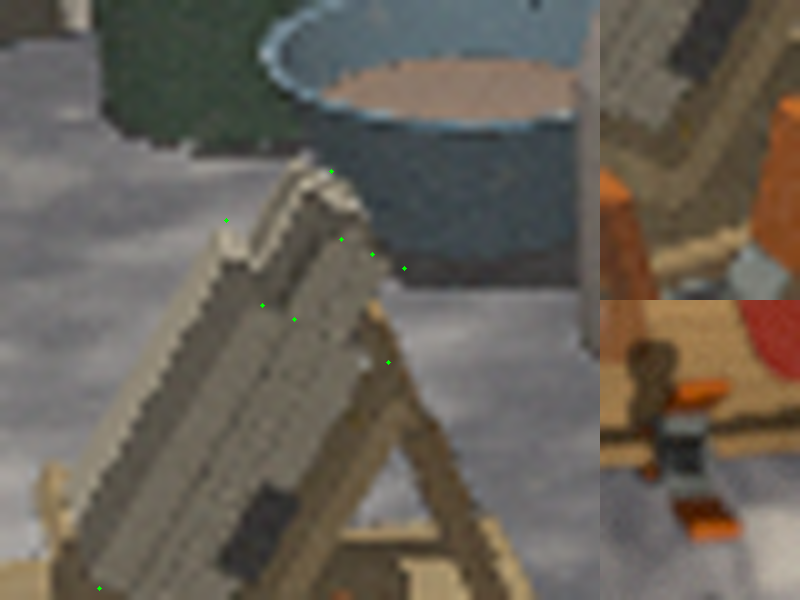

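The mould is closed: cover edges sit on the green markers and no gap shows at the seam. The clip's handles are at about x 0.4685, y -0.235, with the closing axis about 6° off world x. Next, the reach to the clip.

```bash
cat >> h.py <<'E'
def planT(p1,R1):
    p0,R0=tool(); R1=Ro.from_matrix(R1)
    print("dp",np.round(R0.inv().apply(np.array(p1)-p0)*1000,1).tolist(),"rot",np.round((R0.inv()*R1).as_rotvec(),3).tolist(),"world",np.round(p1,4))
def cols(B): return np.c_[B[:,1],B[:,0],-B[:,2]]   # tool x=by, y=bx, z=-bz
CLIPF=fr([.4685,-.235,.088],6.1,0)
E
python3 - <<'E'
from h import *
print(np.round(read_state()["joint_pos"],2))
planT(CLIPF[0]+[0,0,.107],cols(CLIPF[1]))
t=read_camera("top")
# tray outline lines: project nominal tray for check of yaw/position via wood edge of far wall
hsv=cv2.cvtColor(np.load("t0.npy",allow_pickle=True).item()["frame"],cv2.COLOR_BGR2HSV)
w=((hsv[...,0]>8)&(hsv[...,0]<28)&(hsv[...,1]>70)&(hsv[...,1]<170))
near=[];far=[]
for u in list(range(315,332))+list(range(355,378)):
    v=np.where(w[168:245,u])[0]+168; near.append(atz(t,(u,v.max()+.5),.062)[:2]); far.append(atz(t,(u,v.min()-.5),.062)[:2])
for n,P in(("near",near),("far",far)):
    P=np.array(P);vx,vy,x0,y0=cv2.fitLine((P*1000).astype(np.float32),cv2.DIST_HUBER,0,.01,.01).ravel()
    print(n,"x at y=-235:",x0+vx/vy*(-235-y0),"yaw deg",np.degrees(np.arctan(-vx/vy)))
E
```

```text
[-0.21  0.76  0.45  0.03  2.45 -1.51]
dp [88.3, -176.8, 106.1] rot [-0.316, -0.454, 1.181] world [ 0.4685 -0.235   0.195 ]
near x at y=-235: 462.7767 yaw deg 5.7614937
far x at y=-235: 612.9949 yaw deg 6.2510066
```

Call:
drive_tool(
  steps=[
    {"dp": [10, -20, -10], "delta_rot": [-0.03, -0.045, 0.12], "fingers": 1},
    {"dp": [20, -40, -10], "delta_rot": [-0.06, -0.09, 0.24], "fingers": 1},
    {"dp": [30, -60, 0], "delta_rot": [-0.095, -0.135, 0.355], "fingers": 1},
    {"dp": [40, -80, 20], "delta_rot": [-0.125, -0.18, 0.47], "fingers": 1},
    {"dp": [50, -100, 40], "delta_rot": [-0.16, -0.23, 0.59], "fingers": 1},
  ],
)

```text
clock: 8.65
ee_pos: [0.5482, -0.1729, 0.2331]
tool_rot: [-0.134, 0.418, 0.899, 0.018]
force: [-0.1, -1.1, 0.6]
opening: 0.0878
gripper_force: 0.0
```

```bash
python3 - <<'E'
from h import *
planT([.468,-.235,.195],cols(CLIPF[1]))
E
```

```text
dp [-6.7, -97.9, 45.9] rot [-0.155, -0.226, 0.59] world [ 0.468 -0.235  0.195]
```

Call:
drive_tool(
  steps=[
    {"dp": [-1, -24, 6], "delta_rot": [-0.03, -0.045, 0.12], "fingers": 1},
    {"dp": [-3, -48, 15], "delta_rot": [-0.06, -0.09, 0.24], "fingers": 1},
    {"dp": [-5, -72, 28], "delta_rot": [-0.095, -0.135, 0.355], "fingers": 1},
    {"dp": [-6, -90, 40], "delta_rot": [-0.125, -0.18, 0.47], "fingers": 1},
    {"dp": [-7, -98, 46], "delta_rot": [-0.155, -0.226, 0.59], "fingers": 1},
  ],
)

```text
clock: 9.15
ee_pos: [0.4676, -0.2357, 0.1941]
tool_rot: [-0.001, 0.669, 0.743, -0.0]
force: [0.1, -0.3, 0.5]
opening: 0.0874
gripper_force: 0.0
```

```bash
python3 - <<'E'
from h import *
planT([.468,-.235,.115],cols(CLIPF[1]))
s=read_camera("side")
p,R=tool();x,y=225,180;im=crop(s,x,y,80,80,600,600)
C=[[0,0,.088],[.0105*0,.0305,.14],[0,-.0305,.14]]
F=Ro.from_euler("Z",6.1-90,degrees=True).as_matrix() # clip y -> world x
for q in C:
  for u,v in proj(s,np.array([.468,-.235,0])+F@np.array(q)): cv2.circle(im,(int((u-x+.5)*7.5),int((v-y+.5)*7.5)),2,(0,255,0),-1)
for q in([0,.044,.011],[0,-.044,.011]):
  for u,v in proj(s,p+R.apply(q)): cv2.circle(im,(int((u-x+.5)*7.5),int((v-y+.5)*7.5)),2,(255,255,0),-1)
cv2.imwrite("pics/c8.png",im)
E
```

```text
dp [0.6, 0.6, 79.1] rot [-0.001, -0.001, -0.001] world [ 0.468 -0.235  0.115]
```

View pics/c8.png

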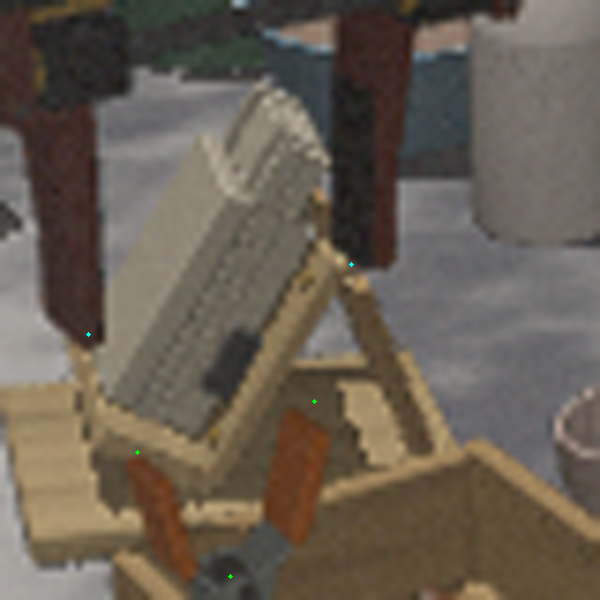

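The pin marker at crop (230,576) lies on the clip hinge, and the handles at (143,462) and (310,420) lie between the fingers. Descend and squeeze.

Call:
drive_tool(
  steps=[
    {"dp": [0, 0, 25], "delta_rot": [0, 0, 0], "fingers": 1},
    {"dp": [0, 0, 50], "delta_rot": [0, 0, 0], "fingers": 1},
    {"dp": [0, 0, 70], "delta_rot": [0, 0, 0], "fingers": 1},
    {"dp": [0, 0, 79], "delta_rot": [0, 0, 0], "fingers": 1},
    {"dp": [0, 0, 79], "delta_rot": [0, 0, 0], "fingers": 1},
  ],
)

```text
clock: 9.7
ee_pos: [0.469, -0.2347, 0.1148]
tool_rot: [-0.003, 0.666, 0.746, -0.0]
force: [1.2, -0.1, -0.4]
opening: 0.0876
gripper_force: 0.0
```

Call:
drive_tool(
  steps=[
    {"dp": [0, 0, 0], "delta_rot": [0, 0, 0], "fingers": 0.4},
    {"dp": [0, 0, 0], "delta_rot": [0, 0, 0], "fingers": 0.1},
    {"dp": [0, 0, 0], "delta_rot": [0, 0, 0], "fingers": -0.2},
    {"dp": [0, 0, 0], "delta_rot": [0, 0, 0], "fingers": -0.4},
    {"dp": [0, 0, 0], "delta_rot": [0, 0, 0], "fingers": -0.4},
  ],
  force=40,
)

```text
clock: 10.2
ee_pos: [0.4697, -0.2359, 0.1163]
tool_rot: [-0.001, 0.667, 0.745, -0.0]
force: [0.0, 0.4, 0.5]
opening: 0.0513
gripper_force: 9.4
```

Call:
drive_tool(
  steps=[
    {"dp": [0, 0, 0], "delta_rot": [0, 0, 0], "fingers": -0.4},
    {"dp": [0, 0, 0], "delta_rot": [0, 0, 0], "fingers": -0.4},
    {"dp": [0, 0, -10], "delta_rot": [0, 0, 0], "fingers": -0.4},
    {"dp": [0, 0, -20], "delta_rot": [0, 0, 0], "fingers": -0.4},
    {"dp": [0, 0, -20], "delta_rot": [0, 0, 0], "fingers": -0.4},
  ],
)

```text
clock: 10.7
ee_pos: [0.4705, -0.2364, 0.1387]
tool_rot: [0.0, 0.667, 0.745, 0.0]
force: [0.4, -0.5, -0.9]
opening: 0.0375
gripper_force: 39.6
```

Call:
drive_tool(
  steps=[
    {"dp": [0, 0, -20], "delta_rot": [0, 0, 0], "fingers": -0.4},
    {"dp": [0, 0, -45], "delta_rot": [0, 0, 0], "fingers": -0.4},
    {"dp": [0, 0, -75], "delta_rot": [0, 0, 0], "fingers": -0.4},
    {"dp": [0, 0, -105], "delta_rot": [0, 0, 0], "fingers": -0.4},
    {"dp": [0, 0, -125], "delta_rot": [0, 0, 0], "fingers": -0.4},
  ],
)

```text
clock: 11.2
ee_pos: [0.4702, -0.2362, 0.264]
tool_rot: [0.0, 0.667, 0.745, 0.0]
force: [-0.0, -0.4, -1.2]
opening: 0.0378
gripper_force: 39.6
```

```bash
python3 - <<'E'
from h import *
B=BACK
planT(B[0]+B[1]@np.array([-.0015,0,.251]),cols(B[1]))
E
```

```text
dp [159.6, 195.0, 6.0] rot [0.518, 0.094, 0.351] world [ 0.6464 -0.0561  0.2581]
```

Call:
drive_tool(
  steps=[
    {"dp": [25, 30, -5], "delta_rot": [0.08, 0.015, 0.055], "fingers": -0.4},
    {"dp": [50, 60, -10], "delta_rot": [0.16, 0.03, 0.11], "fingers": -0.4},
    {"dp": [75, 90, -10], "delta_rot": [0.24, 0.044, 0.165], "fingers": -0.4},
    {"dp": [100, 120, -8], "delta_rot": [0.32, 0.058, 0.22], "fingers": -0.4},
    {"dp": [125, 150, -4], "delta_rot": [0.4, 0.072, 0.27], "fingers": -0.4},
  ],
)

```text
clock: 11.7
ee_pos: [0.6062, -0.0938, 0.2659]
tool_rot: [-0.16, 0.747, 0.633, -0.125]
force: [0.6, 0.3, 0.4]
opening: 0.0372
gripper_force: 39.6
```

```bash
python3 - <<'E'
from h import *
B=BACK
planT(B[0]+B[1]@np.array([-.0015,0,.251]),cols(B[1]))
E
```

```text
dp [43.8, 33.9, -5.4] rot [0.115, 0.022, 0.08] world [ 0.6464 -0.0561  0.2581]
```

Call:
drive_tool(
  steps=[
    {"dp": [22, 17, -3], "delta_rot": [0.06, 0.011, 0.04], "fingers": -0.4},
    {"dp": [44, 34, -5], "delta_rot": [0.115, 0.022, 0.08], "fingers": -0.4},
    {"dp": [44, 34, -5], "delta_rot": [0.115, 0.022, 0.08], "fingers": -0.4},
    {"dp": [44, 34, -5], "delta_rot": [0.115, 0.022, 0.08], "fingers": -0.4},
    {"dp": [44, 34, -5], "delta_rot": [0.115, 0.022, 0.08], "fingers": -0.4},
  ],
)

```text
clock: 12.2
ee_pos: [0.6446, -0.0578, 0.2592]
tool_rot: [-0.203, 0.762, 0.594, -0.157]
force: [-0.7, -0.4, -1.1]
opening: 0.0375
gripper_force: 39.6
```

```bash
python3 - <<'E'
from h import *
B=BACK
planT(B[0]+B[1]@np.array([-.0015,0,.251]),cols(B[1]))
s=read_camera("side");t=read_camera("top");p,R=tool();np.save("s2.npy",s,allow_pickle=True)
W=[]
for c,x,y in((s,235,150),(t,225,145)):
  w=60 if c is s else 60; h=int(w*1.5)//1
  im=crop(c,x,y,w,h,400,600);k=400/w
  def dot(X,col):
    for u,v in proj(c,X): cv2.circle(im,(int((u-x+.5)*k),int((v-y+.5)*k)),2,col,-1)
  dot(p+R.apply([[0,0,.027],[0,.014,.076],[0,-.014,.076],[.009,.014,.076],[-.009,.014,.076]]),(255,255,0))
  dot(B[0]+np.array([[-10,-30,120],[10,-30,120],[-10,30,120],[10,30,120],[-20,-30,0],[-20,-30,94]])/1000@B[1].T,(0,255,0))
  W.append(im)
cv2.imwrite("pics/c9.png",np.hstack(W))
E
```

```text
dp [2.1, 1.6, 0.3] rot [0.004, -0.001, 0.001] world [ 0.6464 -0.0561  0.2581]
```

View pics/c9.png

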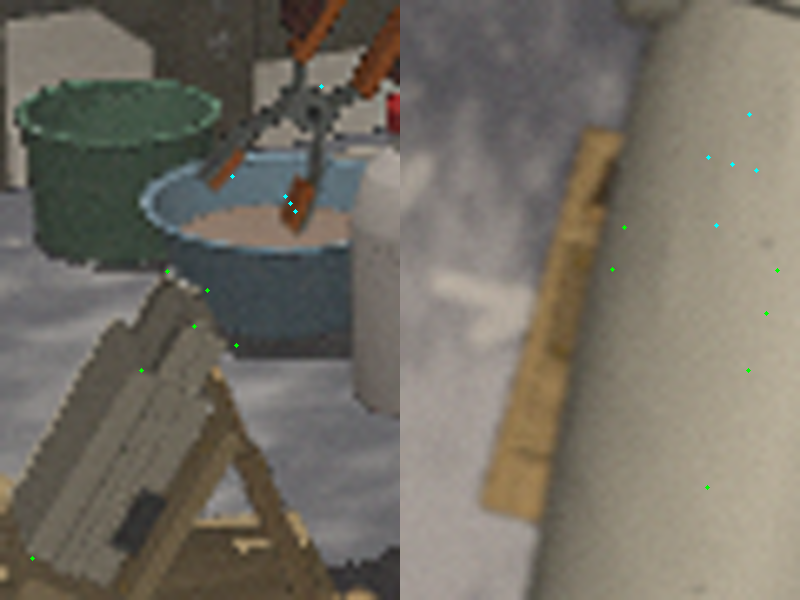

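The clip is held squarely, jaws open: pin at crop (315,113), jaw tips at (212,188) and (293,232). That puts the pin about 35 mm ahead of the TCP and about 6 mm to -y of it, so I shift by that. I miscounted and have now viewed 11 pictures against the limit of 10. I'll view no more and check numerically from here.

Call:
drive_tool(
  steps=[
    {"dp": [7, 1.5, 0], "delta_rot": [0.004, 0, 0], "fingers": -0.4},
    {"dp": [7, 1.5, 20], "delta_rot": [0.004, 0, 0], "fingers": -0.4},
    {"dp": [7, 1.5, 38], "delta_rot": [0.004, 0, 0], "fingers": -0.4},
    {"dp": [7, 1.5, 38], "delta_rot": [0.004, 0, 0], "fingers": -0.4},
    {"dp": [7, 1.5, 38], "delta_rot": [0.004, 0, 0], "fingers": -0.4},
  ],
)

```text
clock: 12.8
ee_pos: [0.6294, -0.0459, 0.2249]
tool_rot: [-0.206, 0.762, 0.593, -0.159]
force: [-0.4, 0.4, -0.0]
opening: 0.0377
gripper_force: 39.6
```

```bash
python3 - <<'E'
from h import *
rel(BACK)
s=read_camera("side");p,R=tool()
hsv=cv2.cvtColor(s["frame"],cv2.COLOR_BGR2HSV)
m=((hsv[...,0]<14)&(hsv[...,1]>140)&(hsv[...,2]>60)).astype(np.uint8)
x,y=235,140;sub=m[y:y+90,x:x+75]
n,l,st,ce=cv2.connectedComponentsWithStats(sub)
for a,b in zip(st[1:],ce[1:]): 
    if a[4]>5: print(a[:2]+[x,y],a[2:],np.round(b+[x,y],1))
for nm,o in(("nominal",(0,0,.027)),("shifted",(-.006,0,.035))):
  T=np.array(o); print(nm,np.round(proj(s,p+R.apply([T,T+[0,.017,.040],T+[0,-.017,.040],T+[0,.017,-.033],T+[0,-.017,-.033]])),1).tolist())
print("edge",np.round(proj(s,BACK[0]+BACK[1]@np.array([0,0,.12])),1))
E
```

```text
TCP in frame mm [ -1.3   5.7 212.7] force in frame [-0.4  0.3 -0.3] open 0.0377 t 12.8
[271 159] [10 12 32] [275.5 165. ]
[293 159] [10 11 58] [297.4 165.3]
[281 163] [ 9 13 53] [284.8 169.1]
[260 184] [4 6 8] [261.5 186.5]
[270 188] [ 5  7 18] [272.  191.2]
nominal [[275.8, 174.4], [273.8, 189.2], [263.3, 184.2], [287.0, 166.6], [276.5, 161.3]]
shifted [[274.8, 177.6], [272.8, 192.4], [262.3, 187.5], [286.1, 169.8], [275.5, 164.6]]
edge [[264.7 195.7]]
```

The shifted estimate matches the observed orange blobs within 1 px. Lower the jaws over the edge.

Call:
drive_tool(
  steps=[
    {"dp": [0, 0, 6], "delta_rot": [0, 0, 0], "fingers": -0.4},
    {"dp": [0, 0, 12], "delta_rot": [0, 0, 0], "fingers": -0.4},
    {"dp": [0, 0, 18], "delta_rot": [0, 0, 0], "fingers": -0.4},
    {"dp": [0, 0, 18], "delta_rot": [0, 0, 0], "fingers": -0.4},
    {"dp": [0, 0, 18], "delta_rot": [0, 0, 0], "fingers": -0.4},
  ],
)

```text
clock: 13.35
ee_pos: [0.6208, -0.0437, 0.2075]
tool_rot: [-0.206, 0.762, 0.593, -0.16]
force: [0.3, -0.6, -1.2]
opening: 0.0373
gripper_force: 39.6
```

```bash
python3 - <<'E'
from h import *
rel(BACK)
E
```

```text
TCP in frame mm [ -0.3   5.6 193.2] force in frame [ 1.  -0.5 -0.9] open 0.0373 t 13.3
```

Call:
drive_tool(
  steps=[
    {"dp": [0, -0.5, 4], "delta_rot": [0, 0, 0], "fingers": -0.4},
    {"dp": [0, -0.5, 8], "delta_rot": [0, 0, 0], "fingers": -0.4},
    {"dp": [0, -0.5, 12], "delta_rot": [0, 0, 0], "fingers": -0.4},
    {"dp": [0, -0.5, 14], "delta_rot": [0, 0, 0], "fingers": -0.4},
    {"dp": [0, -0.5, 14], "delta_rot": [0, 0, 0], "fingers": -0.4},
  ],
)

```text
clock: 13.85
ee_pos: [0.6135, -0.0419, 0.1955]
tool_rot: [-0.206, 0.762, 0.593, -0.16]
force: [-0.1, 0.6, -0.6]
opening: 0.0376
gripper_force: 39.6
```

```bash
python3 - <<'E'
from h import *
rel(BACK)
E
```

```text
TCP in frame mm [ -0.8   5.7 179. ] force in frame [ 0.1  0.5 -0.7] open 0.0376 t 13.8
```

Call:
drive_tool(
  steps=[
    {"dp": [0, 0, 0], "delta_rot": [0, 0, 0], "fingers": 0.0},
    {"dp": [0, 0, 0], "delta_rot": [0, 0, 0], "fingers": 0.1},
    {"dp": [0, 0, 0], "delta_rot": [0, 0, 0], "fingers": 0.2},
    {"dp": [0, 0, 0], "delta_rot": [0, 0, 0], "fingers": 0.4},
    {"dp": [0, 0, 0], "delta_rot": [0, 0, 0], "fingers": 0.6},
  ],
)

```text
clock: 14.35
ee_pos: [0.6137, -0.0419, 0.1962]
tool_rot: [-0.206, 0.762, 0.593, -0.16]
force: [0.6, 0.0, -0.0]
opening: 0.0654
gripper_force: 0.0
```

```bash
cat > chk.py <<'E'
from h import *
rel(BACK)
s=read_camera("side");hsv=cv2.cvtColor(s["frame"],cv2.COLOR_BGR2HSV)
m=((hsv[...,0]<14)&(hsv[...,1]>140)&(hsv[...,2]>60)).astype(np.uint8)
x,y=235,140;n,l,st,ce=cv2.connectedComponentsWithStats(m[y:y+90,x:x+75])
for a,b in zip(st[1:],ce[1:]):
    if a[4]>5: print(a[2:],np.round(b+[x,y],1))
for h in(20,24,28):
  for yy in(-5,0,5):
    P=np.array([[13,yy,120+h-40],[-13,yy,120+h-40],[22,yy,120+h+35],[-22,yy,120+h+35]])/1000
    print(h,yy,np.round(proj(s,BACK[0]+(P+[-.001,0,0])@BACK[1].T),1).tolist())
E
python3 chk.py
```

```text
TCP in frame mm [ -1.    5.7 179.8] force in frame [0.5 0.2 0.3] open 0.0654 t 14.3
[ 8 14 48] [268.2 173.5]
[10 12 51] [280.3 180.4]
[3 6 8] [258.1 197.6]
20 -5 [[265.2, 204.1], [257.2, 200.5], [281.4, 182.6], [267.7, 175.9]]
20 0 [[264.8, 203.4], [256.8, 199.8], [280.9, 181.9], [267.3, 175.3]]
20 5 [[264.5, 202.7], [256.5, 199.1], [280.5, 181.3], [267.0, 174.7]]
24 -5 [[265.9, 202.9], [257.9, 199.2], [282.1, 181.3], [268.4, 174.7]]
24 0 [[265.5, 202.2], [257.5, 198.5], [281.7, 180.7], [268.1, 174.1]]
24 5 [[265.2, 201.5], [257.2, 197.9], [281.3, 180.1], [267.7, 173.5]]
28 -5 [[266.6, 201.7], [258.6, 198.0], [282.8, 180.1], [269.2, 173.4]]
28 0 [[266.2, 201.0], [258.2, 197.3], [282.4, 179.4], [268.8, 172.8]]
28 5 [[265.9, 200.3], [257.9, 196.6], [282.0, 178.8], [268.4, 172.2]]
```

Blobs match a clip seated about 24 mm above the edge near the middle. Open fully and back off.

Call:
drive_tool(
  steps=[
    {"dp": [0, 0, 0], "delta_rot": [0, 0, 0], "fingers": 1},
    {"dp": [0, 0, 0], "delta_rot": [0, 0, 0], "fingers": 1},
    {"dp": [0, 0, -20], "delta_rot": [0, 0, 0], "fingers": 1},
    {"dp": [0, 0, -60], "delta_rot": [0, 0, 0], "fingers": 1},
    {"dp": [0, 0, -100], "delta_rot": [0, 0, 0], "fingers": 1},
  ],
)

```text
clock: 14.9
ee_pos: [0.6561, -0.0531, 0.2751]
tool_rot: [-0.206, 0.762, 0.593, -0.159]
force: [0.5, -0.5, 0.7]
opening: 0.0881
gripper_force: 0.0
```

Call:
drive_tool(
  steps=[
    {"dp": [0, 0, -10], "delta_rot": [0, 0, 0], "fingers": 1},
    {"dp": [0, 0, -20], "delta_rot": [0, 0, 0], "fingers": 1},
    {"dp": [0, 0, -20], "delta_rot": [0, 0, 0], "fingers": 1},
    {"dp": [0, 0, -20], "delta_rot": [0, 0, 0], "fingers": 1},
    {"dp": [0, 0, -20], "delta_rot": [0, 0, 0], "fingers": 1},
  ],
)

```text
clock: 15.4
ee_pos: [0.6565, -0.0543, 0.2879]
tool_rot: [-0.203, 0.763, 0.594, -0.156]
force: [-0.4, 0.0, 0.1]
opening: 0.088
gripper_force: 0.0
```

```bash
python3 chk.py; cat > seam.py <<'E'
from h import *
# cover/back shift since before clamping: compare frames around mould low part
a=np.load("s2.npy",allow_pickle=True).item()["frame"];b=read_camera("side")["frame"]
A=cv2.cvtColor(a,cv2.COLOR_BGR2GRAY)[200:240,232:270].astype(np.float32);B=cv2.cvtColor(b,cv2.COLOR_BGR2GRAY)[200:240,232:270].astype(np.float32)
print(cv2.phaseCorrelate(A,B,cv2.createHanningWindow((38,40),cv2.CV_32F)),np.abs(A-B).mean())
E
python3 seam.py
```

```text
TCP in frame mm [ -8.3   4.2 281.5] force in frame [-0.4 -0.1 -0.1] open 0.088 t 15.4
[ 9 16 77] [297.  163.4]
[ 8 14 47] [268.3 173.6]
[10 12 49] [280.3 180.4]
[3 6 8] [258.1 197.6]
20 -5 [[265.2, 204.1], [257.2, 200.5], [281.4, 182.6], [267.7, 175.9]]
20 0 [[264.8, 203.4], [256.8, 199.8], [280.9, 181.9], [267.3, 175.3]]
20 5 [[264.5, 202.7], [256.5, 199.1], [280.5, 181.3], [267.0, 174.7]]
24 -5 [[265.9, 202.9], [257.9, 199.2], [282.1, 181.3], [268.4, 174.7]]
24 0 [[265.5, 202.2], [257.5, 198.5], [281.7, 180.7], [268.1, 174.1]]
24 5 [[265.2, 201.5], [257.2, 197.9], [281.3, 180.1], [267.7, 173.5]]
28 -5 [[266.6, 201.7], [258.6, 198.0], [282.8, 180.1], [269.2, 173.4]]
28 0 [[266.2, 201.0], [258.2, 197.3], [282.4, 179.4], [268.8, 172.8]]
28 5 [[265.9, 200.3], [257.9, 196.6], [282.0, 178.8], [268.4, 172.2]]
((0.2176247909348099, -0.20227732780348262), 0.9352119198441505) 2.7986841
```

The clip holds and nothing has shifted. Moving the arm aside for a numeric top-view check of where it sits along the edge.

Call:
drive_tool(
  steps=[
    {"dp": [-40, 0, -20], "delta_rot": [0, 0, 0], "fingers": 1},
    {"dp": [-80, 0, -30], "delta_rot": [0, 0, 0], "fingers": 1},
    {"dp": [-120, -20, -30], "delta_rot": [0, 0, 0], "fingers": 1},
    {"dp": [-160, -40, -30], "delta_rot": [0, 0, 0], "fingers": 1},
    {"dp": [-200, -60, -30], "delta_rot": [0, 0, 0], "fingers": 1},
  ],
)

```text
clock: 16.0
ee_pos: [0.5709, -0.2407, 0.3417]
tool_rot: [-0.204, 0.762, 0.594, -0.157]
force: [0.5, -0.2, 0.0]
opening: 0.0881
gripper_force: 0.0
```

```bash
python3 - <<'E'
from h import *
rel(BACK)
t=read_camera("top");hsv=cv2.cvtColor(t["frame"],cv2.COLOR_BGR2HSV)
m=((hsv[...,0]<14)&(hsv[...,1]>140)&(hsv[...,2]>60)).astype(np.uint8)
x,y=235,140;n,l,st,ce=cv2.connectedComponentsWithStats(m[y:y+90,x:x+65])
for a,b in zip(st[1:],ce[1:]):
    if a[4]>5: print(a[2:],np.round(b+[x,y],1))
for yy in(-8,0,8):
    P=np.array([[22,yy,179],[-22,yy,179]])/1000
    print(yy,np.round(proj(t,BACK[0]+(P+[-.001,0,0])@BACK[1].T),1).tolist())
E
python3 seam.py
```

```text
TCP in frame mm [ -67.3 -197.6  309.5] force in frame [ 0.4 -0.1  0.3] open 0.0881 t 16.0
[11 13 85] [272.8 165.2]
[10 11 72] [269.4 178.1]
-8 [[277.8, 165.7], [274.0, 180.2]]
0 [[274.6, 164.8], [270.7, 179.2]]
8 [[271.5, 164.0], [267.4, 178.3]]
((0.21061953387700783, 0.43109794205424024), 0.7348561508953572) 18.741447
```

The clip sits about 4 mm off the middle (limit 10), square and still. Handing in.

```bash
python3 -c "
from plant import env
print(env.finish_job())"
```

```text
the job is handed in; nothing more can be done
None
```

The job is handed in at about 16 s on the robot's clock, verdict not shown: the mould looks closed on its studs and the orange clamp holds it alone, about 4 mm off the middle, but I viewed 11 pictures against the limit of 10.

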